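# Lever up the tile-case lid and hold it at its balance point

## Task

Pick up the red-handled scraper, slip its blade into the slot under the front of the tile case's blue lid and lever the lid up with the blade alone (no fingers on the lid). Swing it to its balance point, as good as straight upright and only just leaning on the blade, without letting it drop over the back, and finish there: the program ends with the scraper still gripped and its blade still carrying the lean of the lid, so that a colleague can lift out the cup inside. Leave the other things on the table and the cup in the case alone.

Things in the scene. Friction and masses are not known exactly. Their poses are not given: they have to be found in the camera images.
- scraper: Loose scraper lying flat, 0.09 kg, 210 long: red handle 110 x 18 wide x 24 tall, steel blade 100 x 26 x 3 leaving the handle's end at mid-height. Origin: on the underside where blade and handle meet; x along the blade to its tip, z up. Lies left or right of the case (the paddle has the other side). Grip the 18 mm width firmly, 40 N or more: the lid's weight on the tip tries to pitch it.
- scraper_grip (a point): Point in the middle of the red handle's thickness, 20 mm behind the blade's root and 120 mm behind the blade tip, near the centre of mass; good place to grip from above. Axes as scraper.
- scraper_tip (a point): Middle of the blade's front edge, at mid-thickness (12 mm above the underside of the handle).
- case: Fixed pale wooden case, 170 deep (x), 220 wide (y), 85 high without lid, walls 12. Origin: centre of its underside on the table; x from its slotted front to its hinged back, z up; front faces the robot within 20 degrees. The front wall is 10 mm lower than the others, leaving a slot under the lid 10 high and 196 wide, 75 to 85 mm above the table.
- case_slot (a point): Middle of the slot's mouth, in the plane of the case's front face, 80 mm above the table (mid-height of the slot). Axes as case.
- lid_hinge (a point): Middle of the lid's hinge axis, 80 mm behind the case's centre and 92 mm above the table, in the mid-plane of the lid's thickness. The axis runs along the case's y.
- lid_edge (a point): Middle of the lid's free edge, 165 mm from the hinge axis, in the mid-plane of the lid; flush with the case's front when shut.
- lid (a joint): Angle of the blue lid (165 hinge to edge, 220 wide, 14 thick, about 0.3 kg, no handle, brass bands): 0 shut, pi/2 = 1.571 upright, 2.2 the stop when dropped over the back. Hinge damped 0.1 N m s/rad, no friction or spring. Weight even: it balances upright; below 1.571 it falls shut, beyond it falls over the back. Just short of it, it leans on the blade with a small force.
- paddle: Loose dark wooden paddle, 210 x 45 x 22, a bystander: leave alone. Origin on the underside, x along its length.
- jar: Loose green glass jar with black cap, 68 diameter, 90 high, a bystander. Origin centre of underside.
- mug: Loose blue mug, 76 diameter, 85 high, a bystander. Origin centre of underside.
- bowl: Loose terracotta bowl, 110 diameter, 50 high, a bystander. Origin centre of underside.
- weight: Loose brass disc weight, 60 diameter, 35 high, a bystander. Origin centre of underside.
- bisque: Small white unglazed cup, 56 diameter, 45 high, standing on the floor of the case (10 mm above the table) in its back half; its rim is 20 mm below the slot. Leave alone. Origin centre of underside.

How it is judged:
On the way, in this order (a step that is already met when the one before it is completed fails the run):
1. the scraper is gripped and lifted off the table (height (world z) of scraper above 0.03 m and contact force between the fingers and scraper above 1 N), for 0.2 s.
2. the blade has levered the lid ajar (value of joint lid above 0.12 rad and contact force between scraper and lid above 0.1 N), for 0.2 s.
At the end, for the whole second after the job is handed in: The lid stands still (under 0.05 rad/s) between 1.42 and 1.60 rad, leaning on the blade (contact over 0.015 N), with the scraper still gripped in the fingers (over 1 N), at rest (under 20 mm/s) and its blade tip more than 120 mm above the table, through the last second (value of joint lid between 1.42 and 1.6 rad and velocity of joint lid between -0.05 and 0.05 rad/s and contact force between scraper and lid above 0.015 N and contact force between the fingers and scraper above 1 N and height (world z) of scraper_tip above 0.12 m and linear speed of scraper below 0.02 m/s); the arm keeps its last pose, push and grip.
It fails at once if the lid drops over the back (past 1.8 rad) (value of joint lid above 1.8 rad).
It fails at once if the fingers or arm touch the lid (over 1 N) (contact force between any of the fingers, the arm and lid above 1 N).
It fails at once if a bystander on the table or the cup in the case is moved by more than 30 mm (distance of any of paddle, jar, mug, bowl, weight, bisque from where it was at the start of the episode above 0.03 m).
It also fails if it takes over 58 s, if anything falls off the work surface, if the arm or the gripper's body presses on something with over 40 N, if the wrist force passes 120 N, or if a joint passes its speed limit or range.

## Robot

A 7-joint arm with a two-finger parallel gripper is mounted at the origin on the work surface. World frame = base frame: x ahead of the robot, y to its left, z up, the work surface at z = 0. Lengths are in m, angles in rad, forces in N, time in s.
With the tool pointing down it reaches from about 0.425 to 0.825 m from the base axis. Payload 3.6 kg.
Tool frame: the origin (TCP) lies at the very end of the fingers, on their centre line; the grasp point (between the pads) lies 19 mm behind it; z points along the fingers, y is the line along which they close (so a half turn about z gives the same grasp; the last joint's range is limited). The gripper opens to 85 mm and grips with 20 to 120 N. Pads are 22 mm wide; open, the fingers measure 114 mm over their backs; the gripper's body (76 mm by 85 mm) begins 54 mm behind the grasp point. The pads swing forward as they close: fully open they stand 13 mm farther back than shut.
Start: joints at [-1.3, 0.615, -0.013, 1.423, 0.008, 1.103, -0.04], TCP at [0.19, 0.622, 0.231] pointing down, gripper open.
Joint ranges: [-3.12, 3.12], [-0.3, 2.06], [-1.34, 1.32], [0.26, 2.42], [-1.36, 4.5], [0.01, 1.98], [-2.84, 2.84]. Speed limits (rad/s): [2.79, 2.79, 3.14, 3.14, 3.14, 3.14, 3.14].

## Interface

Orientations are given as a unit quaternion [x, y, z, w].
In Python, from station import arm, imaging, finish_job gives the robot as it stands. Calls block until the motion is done:
- arm.movep(position, orientation): joint-space move of the TCP to a pose.
- arm.line_to(position, velocity=0.15, ori=None): straight line of the TCP; ori=None keeps the orientation; velocity is the mean speed in m/s.
- arm.move_j(angles): joint-space move.
- arm.move_gripper(opening, effort=None): opening from 0.0 (shut) to 1.0 (fully open); effort is the grip in N (None keeps the last); returns when the fingers have stopped.
- arm.pause(seconds).
- arm.ik(position, orientation): joint angles nearest the present ones, or None.
- imaging.snapshot(name): name is "scene" or "top" or "wrist"; returns the picture (384x512x3 uint8, blue, green, red); there is no depth.
- imaging.camera_info(name): a dict with "fx", "fy", "cx", "cy" (pixels), "R" (3x3) and "t" (3): a world point X has camera coordinates R X + t; the wrist camera has in their place "T_tool_cam" (4x4, takes a point from camera to tool coordinates, whose origin is the TCP and whose axes are the flange's). Camera axes: x right, y down, z forward; pixel columns grow to the right and rows downward; lengths in m; the calibration is good to about 2 mm. A picture is of the moment at which its call begins: read the wrist's pose just before it. camera_info takes no time and is no camera call.
A pose or a line that the arm cannot do raises arm.MotionError and nothing moves.
- finish_job(): hands the job in; it is judged then, once.
Trained networks look in the newest picture that a camera, given by its name, has taken for a name from the list of things; names that differ only in an ending like _2 or _b are one class to them, and where a whole thing is asked for, a point or a joint stands for the part that bears it (a point fixed in the world has none). Each returns a list of dicts, best first, with "confidence" (0 to 1); they miss things now and then, are a little off and sometimes report something else, mostly with a low value. They report only what shows in the picture. A call takes as long as a camera call.
- imaging.trace(camera, thing): "mask" (384x512 bool, what is visible of it) and "box" ([left, top, right, bottom] in pixels, round what is visible of it).
- imaging.mark_of(camera, thing): "point" ([column, row] in pixels: a listed point, or the origin of a listed thing).
Readings, each from a call of its own:
- arm.get_time(): time.
- arm.get_joint_positions(): joint angles.
- arm.get_dq(): joint speeds.
- arm.get_effort(): joint torques, N m.
- arm.get_tool_pos(): TCP position.
- arm.get_eef_rot(): TCP orientation.
- arm.get_ft_force(): force on the tool from outside, world axes, zero at the start.
- arm.get_wrist_torque(): the same for the moment, N m.
- arm.get_opening(): opening from 0.0 (shut) to 1.0 (fully open).
- arm.get_finger_force(): force on a finger pad.
Only numpy, scipy, OpenCV 4.12 (cv2) and the standard library are available. Lean on these libraries where they do the work, as an engineer would, in place of code of your own. Each camera call takes 0.05 s, during which the arm holds its last target. There are 200 camera calls.

## Working session

There is one attempt and no reset: what is moved stays moved. The work goes in short steps, each a Python script; the robot and the scene stay as the last script left them, time stands still between calls to the robot, and variables do not carry over. Pictures are saved under pics/ and viewed, at most 10 in all, crops included, and the job is handed in when it is done.

```bash
mkdir -p pics; ls; python3 - <<'E'
from station import arm, imaging
import cv2, numpy as np
for c in ("scene","top"):
    im=imaging.snapshot(c); cv2.imwrite(f"pics/{c}0.png",im)
    i=imaging.camera_info(c); print(c,{k:np.round(v,4).tolist() for k,v in i.items()})
    for n in ("scraper","scraper_grip","scraper_tip","case","case_slot","lid_hinge","lid_edge","paddle"):
        print(n,[(np.round(d["point"],1).tolist(),round(d["confidence"],2)) for d in imaging.mark_of(c,n)[:2]])
print(arm.get_time(),arm.get_tool_pos(),arm.get_eef_rot(),imaging.camera_info("wrist"))
E
```

```text
pics
station.py
scene {'fx': 352.7779, 'fy': 352.7779, 'cx': 261.7636, 'cy': 187.904, 'R': [[-0.0164, 0.9999, 0.0031], [0.7723, 0.0147, -0.6351], [-0.6351, -0.008, -0.7724]], 't': [0.0268, -0.4044, 1.4919]}
scraper [([160.9, 173.4], 0.92)]
scraper_grip [([159.2, 168.6], 0.71)]
scraper_tip [([156.9, 195.1], 0.62)]
case [([261.3, 224.1], 0.93)]
case_slot [([264.8, 187.6], 0.62)]
lid_hinge [([264.2, 228.1], 0.67), ([156.7, 197.8], 0.66)]
lid_edge [([261.2, 183.5], 0.96), ([262.3, 229.3], 0.5)]
paddle [([361.6, 179.9], 0.83)]
top {'fx': 373.5113, 'fy': 373.5113, 'cx': 248.3204, 'cy': 193.9518, 'R': [[-0.0257, -0.9996, 0.0116], [-0.9853, 0.0233, -0.1693], [0.169, -0.0158, -0.9855]], 't': [0.006, 0.6178, 1.1781]}
scraper [([349.0, 233.0], 0.62)]
scraper_grip [([353.3, 238.6], 0.65), ([341.1, 184.9], 0.27)]
scraper_tip [([352.5, 204.9], 0.64)]
case [([246.9, 183.8], 0.69)]
case_slot [([246.4, 203.1], 0.97)]
lid_hinge [([246.1, 154.6], 0.88)]
lid_edge [([248.1, 205.5], 0.57)]
paddle [([148.7, 241.5], 0.58)]
0.9 [0.19004716 0.62158307 0.23131601] [ 1.47799417e-01  9.89017357e-01  1.37788923e-06 -2.44347465e-05] {'fx': 305.37616196607297, 'fy': 305.37616196607297, 'cx': 255.2258392469145, 'cy': 188.57052595373156, 'T_tool_cam': array([[-3.60108684e-04, -9.49553529e-01, -3.13604792e-01,
         8.05910993e-02],
       [ 9.99999934e-01, -3.56789591e-04, -6.79767828e-05,
        -1.09205962e-03],
       [-4.73433317e-05, -3.13604796e-01,  9.49553595e-01,
        -1.43636870e-01],
       [ 0.00000000e+00,  0.00000000e+00,  0.00000000e+00,
         1.00000000e+00]])}
```

```bash
cat > h.py <<'E'
import numpy as np, cv2
from station import arm, imaging
from scipy.spatial.transform import Rotation as Ro
def cam(c,pose=None):
    i=imaging.camera_info(c); K=np.array([[i["fx"],0,i["cx"]],[0,i["fy"],i["cy"]],[0,0,1]])
    if "R" in i: return K,np.array(i["R"]),np.array(i["t"])
    p,q=pose; T=np.eye(4);T[:3,:3]=Ro.from_quat(q).as_matrix();T[:3,3]=p
    W=np.linalg.inv(T@i["T_tool_cam"]); return K,W[:3,:3],W[:3,3]
def tri(views):  # [(K,R,t),(u,v)]
    P=[k@np.c_[R,t] for (k,R,t),_ in views]
    X=cv2.triangulatePoints(P[0],P[1],*[np.array(u,float).reshape(2,1) for _,u in views])
    return (X[:3]/X[3]).ravel()
def onz(C,uv,z):
    K,R,t=C; d=R.T@np.linalg.inv(K)@[uv[0],uv[1],1]; o=-R.T@t
    return o+d*(z-o[2])/d[2]
def proj(C,X):
    K,R,t=C; x=K@(R@np.asarray(X)+t); return x[:2]/x[2]
E
python3 - <<'E'
from h import *
a=cv2.imread("pics/scene0.png");b=cv2.imread("pics/top0.png")
cv2.imwrite("pics/s1.png",cv2.resize(a[60:330,80:440],(800,600),interpolation=cv2.INTER_CUBIC))
cv2.imwrite("pics/t1.png",cv2.resize(b[60:330,80:440],(800,600),interpolation=cv2.INTER_CUBIC))
S,T=cam("scene"),cam("top")
m={"grip":((159.2,168.6),(353.3,238.6)),"scr":((160.9,173.4),(349,233)),"tip":((156.9,195.1),(352.5,204.9)),"slot":((264.8,187.6),(246.4,203.1)),"hinge":((264.2,228.1),(246.1,154.6)),"edge":((261.2,183.5),(248.1,205.5)),"case":((261.3,224.1),(246.9,183.8))}
for k,(s,t) in m.items(): print(k,tri([(S,s),(T,t)]).round(4))
E
```

```text
grip [ 0.465  -0.3586  0.0216]
scr [ 0.4843 -0.3479  0.019 ]
tip [ 0.5765 -0.3543  0.0217]
slot [ 0.5842 -0.0049  0.0748]
hinge [ 0.7405 -0.0064  0.093 ]
edge [ 0.5752 -0.0128  0.083 ]
case [ 0.6633 -0.0114 -0.0041]
```

View pics/s1.png

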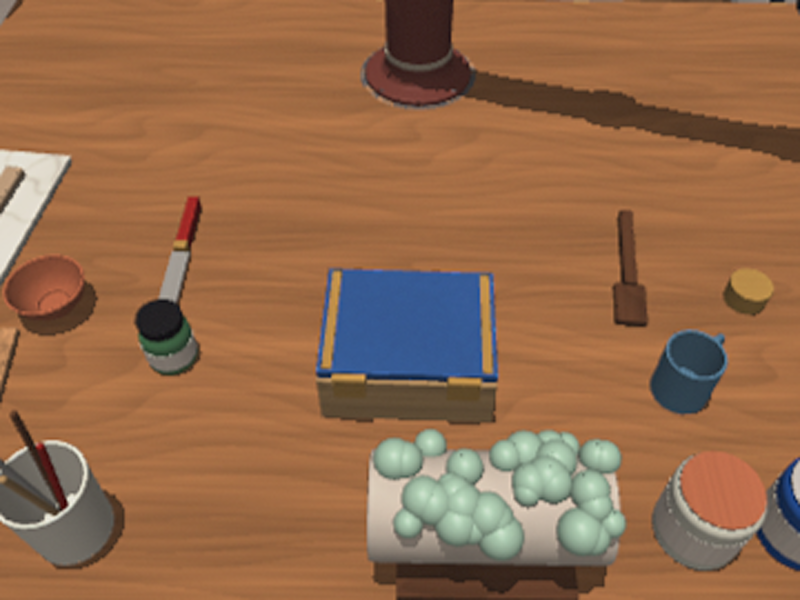

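View pics/t1.png

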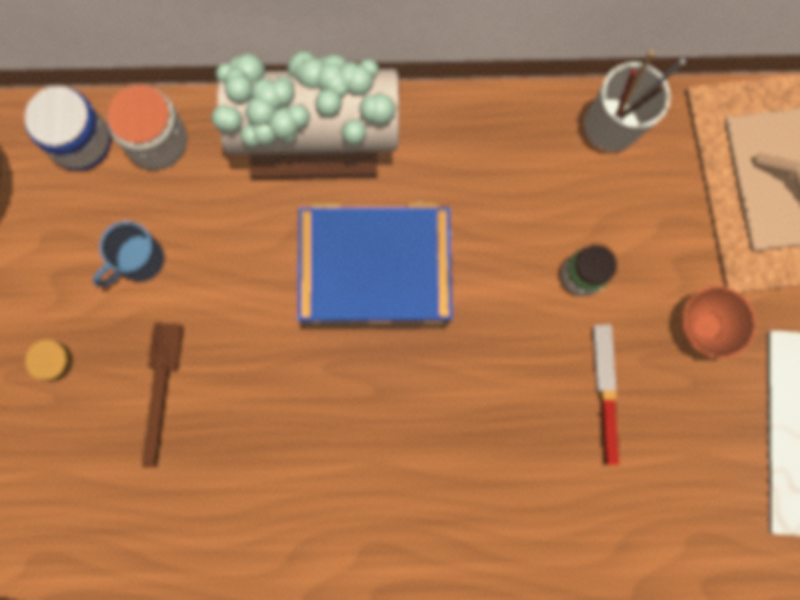

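```bash
cat >> h.py <<'E'
def quat(yaw,flip=True):  # tool down, tool x along heading yaw (flip: opposite)
    return (Ro.from_euler("z",yaw+(np.pi if flip else 0))*Ro.from_quat([1,0,0,0])).as_quat()
def shot(name):
    p,q=arm.get_tool_pos(),arm.get_eef_rot(); im=imaging.snapshot("wrist"); cv2.imwrite(f"pics/{name}.png",im)
    return cam("wrist",(p,q)),im
E
python3 - <<'E'
from h import *
import pickle
for f in (True,False):
    for p in ([.6,0,.3],[.465,-.357,.004],[.44,-.01,.08],[.613,-.01,.2]):
        s=arm.ik(p,quat(0,f)); print(f,p,None if s is None else np.round(s,2))
out={}
f=True
views=[]
def see(pos,names,tag,f):
    arm.movep(pos,quat(0,f)); C,im=shot(tag)
    for n in names:
        r=imaging.mark_of("wrist",n)
        if r: out[(tag,n)]=(C,r[0]["point"],r[0]["confidence"])
    for n in ("lid","scraper"):
        r=imaging.trace("wrist",n)
        if r: out[(tag,n+"_mask")]=(C,r[0]["mask"],r[0]["confidence"])
f=arm.ik([.465,-.357,.004],quat(0,True)) is not None and arm.ik([.44,-.01,.08],quat(0,True)) is not None
cn=("case_slot","lid_hinge","lid_edge"); sn=("scraper","scraper_grip","scraper_tip")
see([.64,.06,.3],cn,"c1",f); see([.60,-.06,.3],cn,"c2",f)
see([.55,-.30,.25],sn,"s1w",f); see([.50,-.40,.25],sn,"s2w",f)
pickle.dump(out,open("o.pkl","wb"))
for a,b,ns in (("c1","c2",cn),("s1w","s2w",sn)):
    for n in ns:
        if (a,n) in out and (b,n) in out: print(n,tri([out[(k,n)][:2] for k in (a,b)]).round(4),[round(out[(k,n)][2],2) for k in (a,b)], [np.round(out[(k,n)][1]) for k in (a,b)])
for (t,n) in (("c1","lid"),("c2","lid"),("s1w","scraper"),("s2w","scraper")):
    if (t,n+"_mask") in out:
        C,m,c=out[(t,n+"_mask")]; z=.099 if n=="lid" else .014
        pts=cv2.findContours(m.astype(np.uint8),0,1)[0]; pts=max(pts,key=cv2.contourArea)[:,0]
        w=np.array([onz(C,p,z)[:2] for p in pts],np.float32); r=cv2.minAreaRect(w); print(t,n,round(c,2),np.round(r[0],4),np.round(r[1],4),r[2],cv2.boxPoints(r).round(4).tolist())
print(f,arm.get_time())
a=[cv2.imread(f"pics/{k}.png") for k in ("c1","c2","s1w","s2w")]
cv2.imwrite("pics/m1.png",cv2.resize(np.vstack([np.hstack(a[:2]),np.hstack(a[2:])]),(800,600),interpolation=cv2.INTER_AREA))
E
```

```text
True [0.6, 0, 0.3] [-0.17  0.48  0.21  1.48 -0.11  1.19  1.63]
True [0.465, -0.357, 0.004] [ 0.77  0.83 -0.24  1.8   0.34  0.55  1.88]
True [0.44, -0.01, 0.08] [ 0.    0.55 -0.04  2.17  0.05  0.43  1.49]
True [0.613, -0.01, 0.2] [-0.07  0.59  0.09  1.58 -0.06  0.98  1.6 ]
False [0.6, 0, 0.3] [-0.5   0.58  0.82  1.49 -0.43  1.26 -1.21]
False [0.465, -0.357, 0.004] [ 0.41  0.84  0.34  1.81 -0.48  0.57 -0.52]
False [0.44, -0.01, 0.08] [-0.33  0.59  0.45  2.18 -0.54  0.48 -1.03]
False [0.613, -0.01, 0.2] [-0.46  0.7   0.78  1.59 -0.54  1.08 -1.11]
case_slot [ 0.5773 -0.0092  0.0839] [0.79, 0.75] [array([194., 105.]), array([300., 139.])]
lid_hinge [ 0.7407 -0.0144  0.1025] [0.87, 0.57] [array([195., 240.]), array([292., 270.])]
lid_edge [ 0.5801 -0.0092  0.0924] [0.76, 0.65] [array([193., 106.]), array([300., 145.])]
scraper [ 0.4727 -0.3555  0.006 ] [0.55, 0.71] [array([208.,  89.]), array([292., 133.])]
scraper_tip [ 0.5654 -0.3575  0.0252] [0.72, 0.9] [array([207., 168.]), array([290., 207.])]
c1 lid 0.82 [ 0.6651 -0.0106] [0.2211 0.1746] 88.87354278564453 [[0.5756000280380249, -0.119
[... 187 characters left out ...]
75 ] 88.59026336669922 [[0.5734000205993652, -0.11959999799728394], [0.7483999729156494, -0.12389999628067017], [0.7537999749183655, 0.09780000150203705], [0.5788999795913696, 0.10209999978542328]]
s1w scraper 0.57 [ 0.4774 -0.3575] [0.0277 0.1938] 89.19129943847656 [[0.38029998540878296, -0.3700000047683716], [0.5741000175476074, -0.3727000057697296], [0.574400007724762, -0.3449999988079071], [0.3806999921798706, -0.3422999978065491]]
s2w scraper 0.56 [ 0.4694 -0.3576] [0.2124 0.0269] 0.1961321383714676 [[0.36320000886917114, -0.34450000524520874], [0.36329999566078186, -0.37139999866485596], [0.5756000280380249, -0.37070000171661377], [0.5755000114440918, -0.34380000829696655]]
True 6.7417
```

View pics/m1.png

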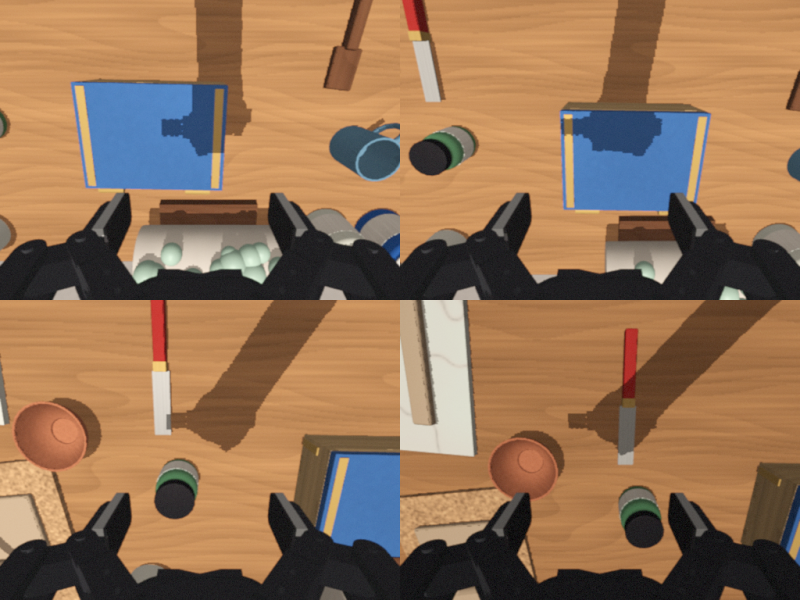

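```bash
python3 - <<'E'
from h import *
import pickle
o=pickle.load(open("o.pkl","rb")); C,m,_=o[("s2w","scraper_mask")]
im=cv2.imread("pics/s2w.png").astype(int)
red=m&(im[...,2]>2.2*im[...,1])
v,u=np.nonzero(red); w=np.array([onz(C,p,.024) for p in zip(u,v)])[:,:2]
v,u=np.nonzero(m&~red); b=np.array([onz(C,p,.0135) for p in zip(u,v)])[:,:2]
print("red",w.min(0),w.max(0),"rest",b.min(0),b.max(0))
b=b[b[:,0]>.49]
for k in (w,b):
    l=cv2.fitLine(k.astype(np.float32),cv2.DIST_HUBER,0,.01,.01).ravel(); print(l, l[1]/l[0])
c0,c1=w.mean(0),b.mean(0); yaw=np.arctan2(*(c1-c0)[::-1]); print(c0,c1,yaw)
gx=.454; gy=np.interp(gx,[c0[0],c1[0]],[c0[1],c1[1]]); print(gx,gy)
q=quat(yaw)
arm.move_gripper(.6,100)
arm.movep([gx,gy,.08],q); arm.line_to([gx,gy,.004],.08)
print(arm.get_ft_force())
arm.move_gripper(0,100); print("open",arm.get_opening(),arm.get_finger_force(),arm.get_ft_force())
arm.line_to([gx,gy,.15],.1); print(arm.get_opening(),arm.get_finger_force(),arm.get_tool_pos(),arm.get_time())
np.save("g.npy",[gx,gy,yaw])
S=imaging.snapshot("scene");T=imaging.snapshot("top")
for n in ("scraper_tip","scraper","scraper_grip"):
    r=[imaging.mark_of(c,n) for c in ("scene","top")]
    if all(r): print(n,tri([(cam(c),x[0]["point"]) for c,x in zip(("scene","top"),r)]).round(4),[(np.round(x[0]["point"]).tolist(),x[0]["confidence"]) for x in r])
cv2.imwrite("pics/lift.png",np.hstack([cv2.resize(S[130:280,80:280],(400,300)),cv2.resize(T[150:300,260:460],(400,300))]))
E
```

```text
red [ 0.36469444 -0.36705043] [ 0.46067722 -0.34817575] rest [ 0.36316555 -0.37068378] [ 0.57574202 -0.34368826]
[ 0.99997246 -0.00741736  0.41110677 -0.35766494] -0.0074175694
[ 0.9999658   0.00826892  0.5313113  -0.35718927] 0.008269206
[ 0.41110677 -0.35766493] [ 0.5313113  -0.35718927] 0.003957049734356361
0.454 -0.357495197047291
[ 0.30252579 -0.18664969  0.88748715]
open 0.18461913137839778 98.60085368156433 [-1.57228     1.28041977  6.04267966]
0.18451479667992982 98.18296194076538 [ 0.45360656 -0.35719667  0.14929327] 11.0417
scraper_tip [ 0.5764 -0.3583  0.1529] [([146.0, 167.0], 0.87), ([367.0, 199.0], 0.95)]
scraper [ 0.4825 -0.3558  0.1411] [([150.0, 146.0], 0.64), ([363.0, 231.0], 0.75)]
scraper_grip [ 0.4561 -0.3507  0.1568] [([152.0, 137.0], 0.82), ([364.0, 240.0], 0.92)]
```

View pics/lift.png

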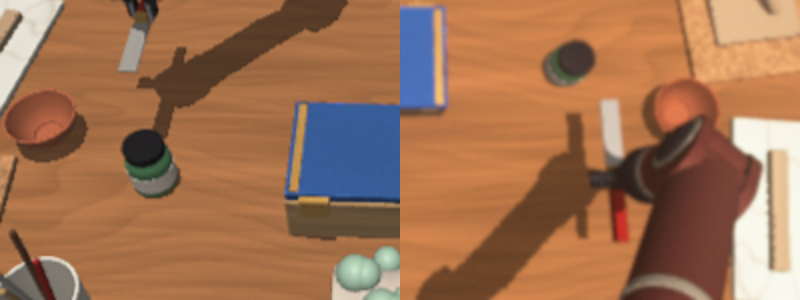

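```bash
cat >> h.py <<'E'
YAW=-.022; EX=np.array([np.cos(YAW),np.sin(YAW)]); F=np.array([.5785,-.0089]); L=.120; Q=quat(YAW)
def tcp(s,ztip,dz=.008):  # s: tip distance past the case front; ztip: blade mid height
    return [*(F+EX*(s-L)),ztip-dz]
E
python3 - <<'E'
from h import *
arm.movep(tcp(-.015,.157),Q); arm.line_to(tcp(-.012,.081),.1); arm.pause(.3)
p=np.array(arm.get_tool_pos()); print(p,arm.get_ft_force(),arm.get_time(), "exp",tcp(-.012,.081))
cs=("scene","top"); I={c:imaging.snapshot(c) for c in cs}
for n in ("scraper_tip","scraper","case_slot","lid_edge"):
    r=[imaging.mark_of(c,n) for c in cs]
    if all(r): print(n,tri([(cam(c),x[0]["point"]) for c,x in zip(cs,r)]).round(4),[(np.round(x[0]["point"],1).tolist(),round(x[0]["confidence"],2)) for x in r])
tip=np.r_[p[:2]+EX*L,p[2]+.008]
for c in cs: print(c,"predicted tip",proj(cam(c),tip),"slot",proj(cam(c),[*F,.08]))
C,im=shot("pre_w")
cv2.imwrite("pics/pre.png",np.hstack([cv2.resize(I["scene"][130:250,200:320],(400,400),interpolation=2),cv2.resize(I["top"][150:270,190:310],(400,400),interpolation=2)]))
E
```

```text
[ 0.44676975 -0.0059291   0.07339886] [-0.61977478 -0.16421201 -1.31745542] 13.975 exp [np.float64(0.4465319427116128), np.float64(-0.00599623425033107), 0.07300000000000001]
scraper_tip [ 0.5767 -0.0103  0.0854] [([265.6, 183.5], 0.52), ([250.3, 204.9], 0.7)]
case_slot [ 0.5882 -0.0056  0.0803] [([265.5, 187.5], 0.66), ([247.4, 201.6], 0.68)]
lid_edge [ 0.581  -0.0099  0.0862] [([261.6, 184.3], 0.97), ([246.7, 203.6], 0.98)]
scene predicted tip [264.7767352  181.79459382] slot [264.61938725 185.06557027]
top predicted tip [248.6305588 208.1625001] slot [248.63376571 204.57906598]
```

View pics/pre.png

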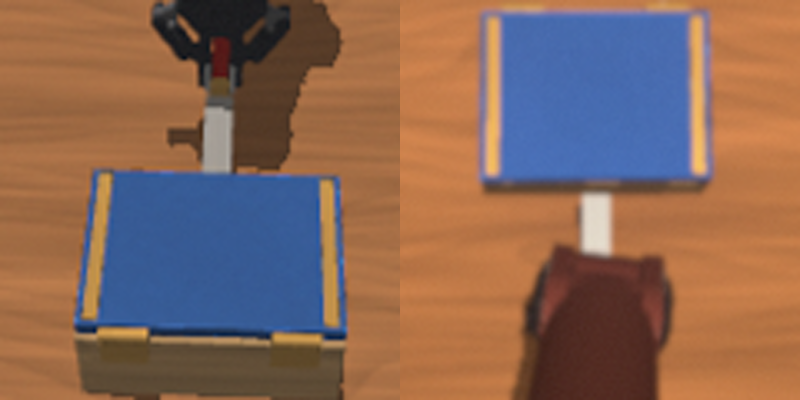

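View pics/pre_w.png

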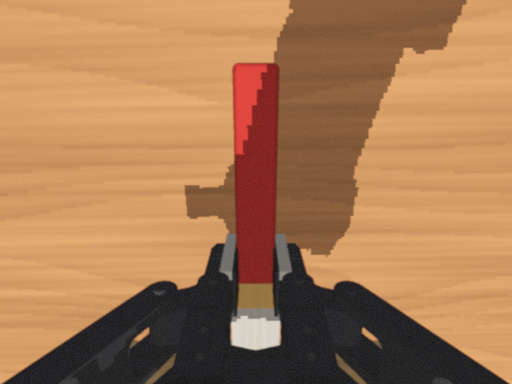

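```bash
python3 - <<'E'
from h import *
f0=np.array(arm.get_ft_force())
for s in (-.006,-.002,.002,.006,.012,.02,.03,.04):
    arm.line_to(tcp(s,.0806),.03); f=np.array(arm.get_ft_force())-f0; print(s,f.round(2),np.round(arm.get_tool_pos(),4))
    if abs(f[0])>4 or abs(f[2])>4: break
arm.pause(.2); print((np.array(arm.get_ft_force())-f0).round(2),arm.get_wrist_torque(),arm.get_time())
E
```

```text
-0.006 [-0.87  0.07 -0.62] [ 0.4529 -0.0061  0.0726]
-0.002 [-0.64  0.74 -0.72] [ 0.4568 -0.0062  0.0726]
0.002 [-0.21 -0.56 -0.27] [ 0.4609 -0.0063  0.0726]
0.006 [-1.04 -1.41  0.08] [ 0.4648 -0.0064  0.0726]
0.012 [-0.45  0.09 -0.08] [ 0.4708 -0.0065  0.0726]
0.02 [-0.65  0.09  0.22] [ 0.4787 -0.0067  0.0725]
0.03 [ 0.02 -1.13 -0.85] [ 0.4886 -0.0069  0.0726]
0.04 [ 0.18 -0.96  0.47] [ 0.4986 -0.0072  0.0726]
[-0.21  0.2   0.06] [-0.02557138  0.0035045  -0.03810221] 17.6583
```

```bash
cat >> h.py <<'E'
def lift(th,r=.12,v=.04,ds=0):
    arm.line_to(tcp(.165-r*np.cos(th)-.007*np.sin(th)+ds,.092+r*np.sin(th)-.007*np.cos(th)-.0015),v)
def lidlook(tag):
    cs=("scene","top"); I={c:imaging.snapshot(c) for c in cs}; 
    for n in ("lid_edge","scraper_tip"):
        r=[imaging.mark_of(c,n) for c in cs]
        for c,x in zip(cs,r): print(n,c,[(np.round(d["point"],1).tolist(),round(d["confidence"],2)) for d in x[:2]])
        if all(r):
            X=tri([(cam(c),x[0]["point"]) for c,x in zip(cs,r)]); s=(X[:2]-F)@EX
            print(n,X.round(4),"angle",np.arctan2(X[2]-.092,.165-s).round(3),"r",np.hypot(X[2]-.092,.165-s).round(4))
    cv2.imwrite(f"pics/{tag}.png",np.hstack([cv2.resize(I["scene"][120:270,190:340],(400,400),interpolation=2),cv2.resize(I["top"][130:280,170:320],(400,400),interpolation=2)]))
E
python3 - <<'E'
from h import *
f0=np.array(arm.get_ft_force())
arm.line_to(tcp(.045,.0806),.03)
for th in (0,.1,.2,.3):
    lift(th); print(th,(np.array(arm.get_ft_force())-f0).round(2))
arm.pause(.3); print((np.array(arm.get_ft_force())-f0).round(2),arm.get_wrist_torque(),arm.get_time())
lidlook("l1")
E
```

```text
0 [ 0.32 -0.82 -0.68]
0.1 [-0.46 -1.06 -2.71]
0.2 [-0.5  -0.32 -2.12]
0.3 [-2.68 -0.14 -1.5 ]
[-1.37 -0.93 -2.73] [ 0.00679443  0.52696803 -0.04293437] 19.875
lid_edge scene [([261.5, 176.5], 0.66)]
lid_edge top [([245.5, 201.4], 0.78)]
lid_edge [ 0.5826 -0.008   0.1235] angle 0.193 r 0.164
scraper_tip scene []
scraper_tip top []
```

View pics/l1.png

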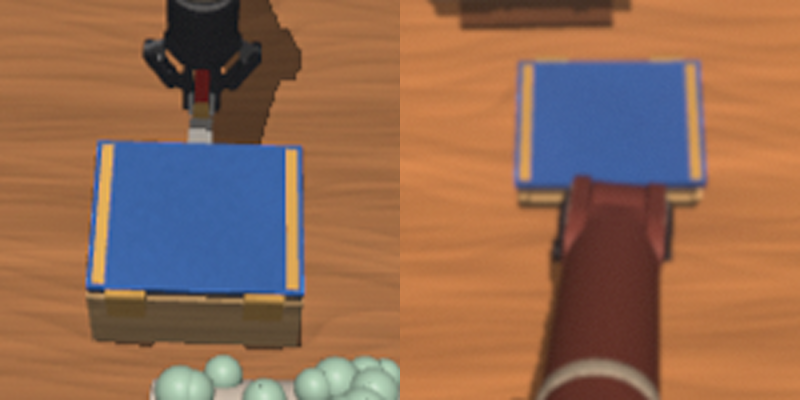

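```bash
python3 - <<'E'
from h import *
arm.move_gripper(0,120); lidlook("l2"); C,im=shot("w2")
for th in (.4,.5,.6,.7): lift(th)
arm.pause(.2); print(arm.get_ft_force(),arm.get_wrist_torque(),arm.get_tool_pos(),arm.get_time())
lidlook("l3"); C,im2=shot("w3")
cv2.imwrite("pics/w23.png",np.hstack([cv2.resize(cv2.imread("pics/pre_w.png")[40:360,180:330],(200,427)),cv2.resize(im[40:360,180:330],(200,427)),cv2.resize(im2[40:360,180:330],(200,427))]))
for n in ("pre_w","w2","w3"):
    a=cv2.imread(f"pics/{n}.png").astype(int); m=(a[...,2]>2.2*a[...,1]).astype(np.uint8)
    k,l,st,_=cv2.connectedComponentsWithStats(m); j=1+st[1:,4].argmax(); v,u=np.nonzero(l==j)
    print(n,st[j],[int((v==y).sum()) for y in (v.min()+10,v.min()+100,v.min()+180)])
E
```

```text
lid_edge scene [([262.6, 172.2], 0.86)]
lid_edge top [([248.6, 197.2], 0.91)]
lid_edge [ 0.5908 -0.0115  0.1514] angle 0.371 r 0.1637
scraper_tip scene []
scraper_tip top []
[-1.23911617  0.45960074 -3.69560993] [-0.02857754  0.47155568 -0.04455781] [ 0.52714031 -0.00779174  0.15433128] 22.7417
lid_edge scene [([263.3, 168.3], 0.8), ([106.7, 196.5], 0.37)]
lid_edge top [([246.3, 185.5], 0.97)]
lid_edge [ 0.6181 -0.0071  0.1973] angle 0.698 r 0.1638
scraper_tip scene []
scraper_tip top []
pre_w [ 233   64   46  219 8952] [46, 42, 38]
w2 [ 233   63   46  220 8905] [46, 42, 38]
w3 [ 233   63   46  220 8891] [46, 42, 37]
```

View pics/l3.png

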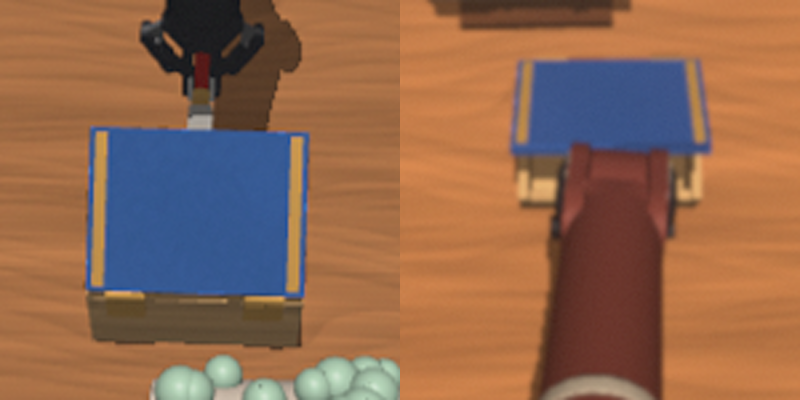

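```bash
python3 - <<'E'
from h import *
for th in (.8,.9,1.0,1.1,1.2,1.3): lift(th,v=.03)
lift(1.38,v=.02)
arm.pause(.3); print(arm.get_ft_force(),arm.get_wrist_torque(),arm.get_tool_pos(),arm.get_time())
for i in range(3): lidlook("l4")
E
```

```text
[-0.0648556  -0.1313798  -0.55399515] [ 0.00127671  0.1309958  -0.00189297] [ 0.59380786 -0.00923677  0.19903198] 27.325
lid_edge scene [([261.1, 183.2], 0.7)]
lid_edge top [([247.4, 149.4], 0.67), ([101.4, 222.3], 0.42)]
lid_edge [ 0.7123 -0.0118  0.2467] angle 1.372 r 0.1578
scraper_tip scene []
scraper_tip top []
lid_edge scene [([259.0, 181.2], 0.73)]
lid_edge top [([244.8, 147.7], 0.69)]
lid_edge [ 0.7146 -0.0103  0.2569] angle 1.397 r 0.1674
scraper_tip scene []
scraper_tip top []
lid_edge scene [([263.8, 180.0], 0.82)]
lid_edge top [([248.6, 149.7], 0.88)]
lid_edge [ 0.7089 -0.0105  0.2548] angle 1.361 r 0.1665
scraper_tip scene []
scraper_tip top []
```

View pics/l4.png

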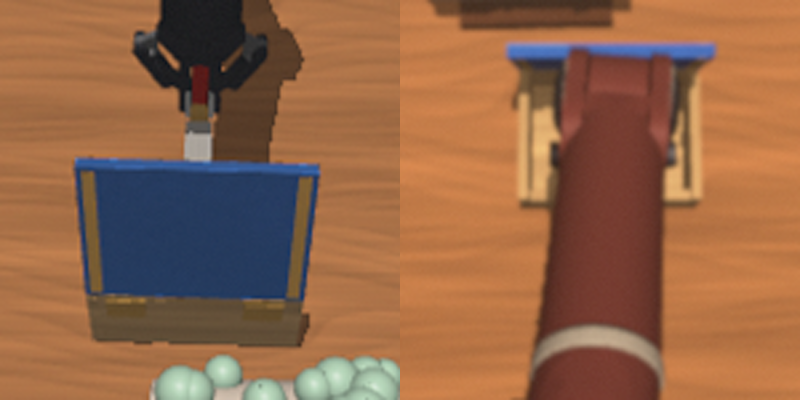

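```bash
python3 - <<'E'
from h import *
lift(1.44,v=.015); lift(1.505,v=.012)
arm.pause(.5); print(arm.get_tool_pos(),arm.get_finger_force(),arm.get_time())
for i in range(4): lidlook("l5")
E
```

```text
[ 0.60859223 -0.00959024  0.20178538] 121.5712022781372 30.1583
lid_edge scene [([260.2, 187.7], 0.9)]
lid_edge top [([249.0, 137.4], 0.83)]
lid_edge [ 0.7414 -0.0152  0.265 ] angle 1.559 r 0.173
scraper_tip scene []
scraper_tip top [([149.8, 242.0], 0.53)]
lid_edge scene [([259.9, 188.6], 0.57)]
lid_edge top [([248.6, 142.8], 0.76)]
lid_edge [ 0.7309 -0.015   0.2489] angle 1.491 r 0.1574
scraper_tip scene []
scraper_tip top []
lid_edge scene [([261.3, 187.1], 0.63)]
lid_edge top [([247.9, 143.0], 0.68)]
lid_edge [ 0.7292 -0.0124  0.2525] angle 1.482 r 0.1611
scraper_tip scene []
scraper_tip top []
lid_edge scene [([259.0, 186.6], 0.68)]
lid_edge top [([248.7, 140.1], 0.74)]
lid_edge [ 0.7349 -0.0161  0.2611] angle 1.521 r 0.1693
scraper_tip scene []
scraper_tip top []
```

View pics/l5.png

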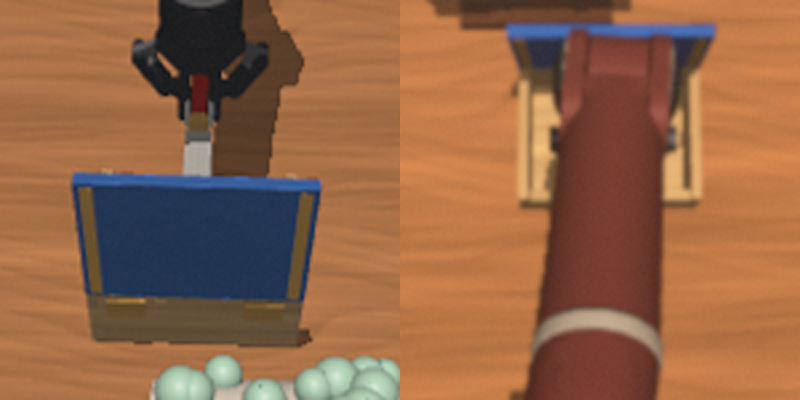

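```bash
python3 - <<'E'
from station import arm, finish_job
import numpy as np
print(np.abs(arm.get_dq()).max(),arm.get_time()); print(finish_job())
E
```

```text
0.001427009572415217 31.3583
the job is handed in; nothing more can be done
None
```

I handed the job in at 31.4 s: the blade had levered the lid to about 1.51 rad by camera (readings 1.48–1.56), and it was leaning on the blade with the scraper still gripped at about 120 N. No verdict came back, and I did not measure the contact force on the blade directly.

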